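# Restack the bed-hardware tray tower

## Task

Put the hardware tower back together on the dark steel base, in this order from the bottom: the deep tray of bolts, then the tray of wooden dowels, then the shallow tray of washers, and last the lid with the wooden knob. Set them down one after another, each squarely in line with and fully seated in the one below, and let go of everything; leave the other things on the tiles where they are.

Things in the scene. Friction and masses are not known exactly. Their poses are not given: they have to be found in the camera images.
- bolt_tray: Deep grey tray of long steel bolts (fixed in, < 9 deep), 110 (x) x 84 (y) x 59 mm (all mm). Step below, 84x58, 5 deep, enters the rim below, 5 play. Rim opening 94x68, walls 3, inner floor at z 9. Grip bar 10 thick across the middle, along y, top at z 52; two bays. Origin: underside centre; half turn alike. Origin of a part seated on it: 54 above this. 340 g
- dowel_tray: Middle grey tray of short wooden dowels (fixed in, < 9 deep), 110 (x) x 84 (y) x 49 mm (all mm). Step below, 84x58, 5 deep, enters the rim below, 5 play. Rim opening 94x68, walls 3, inner floor at z 9. Grip bar 10 thick across the middle, along y, top at z 42; 8 high partition at x 37: three bays. Origin: underside centre; half turn alike. Origin of a part seated on it: 44 above this. 260 g
- washer_tray: Shallow grey tray of flat steel washers (fixed in, < 9 deep), 110 (x) x 84 (y) x 41 mm (all mm). Step below, 84x58, 5 deep, enters the rim below, 5 play. Rim opening 94x68, walls 3, inner floor at z 9. Grip bar 10 thick across the middle, along y, top at z 34; 8 high partitions at x -37, 37: four bays. Origin: underside centre; half turn alike. Origin of a part seated on it: 36 above this. 220 g
- lid: grey lid: plate 110 (x) by 84 (y) mm, 6 thick, over a step 84 by 58, 5 deep, that drops into a tray rim with 5 mm of play; in the middle a round wooden knob, 28 mm across from z 20 to 37, top at z 41; upper face of the plate at z 11. Origin: centre of its underside, z up; half turn is alike. 180 g
- base: dark steel base, a low empty tray without grip bar, 110 (x) by 84 (y) mm, 24 high on rubber feet, fast to the tiles; rim opening 94 by 68, inside floor at z 8. Origin: centre of its underside on the tiles, z up. A tray seated in it has its origin 19 mm above this one
- carton: bystander: cardboard carton 80 by 55 mm, 40 mm high; origin: centre of its underside
- glue: bystander: white glue bottle, 44 mm across, 110 mm high, upright; origin: centre of its underside
- foot: bystander: small white plastic furniture foot, 32 mm across, 40 mm high, upright; origin: centre of its underside
- knob: bystander: loose wooden knob, 32 mm across, 28 mm high, standing on its stem; origin: centre of its underside
- clip: bystander: blue spring clip about 43 mm long (x), 14 mm wide, 22 mm high, lying on the tiles; origin: below its middle, on the tiles
Things that resemble listed ones, but are neither listed nor needed, are in the scene too. There is more than one size of the base; the one meant has the size given above. Leave any red look-alike of the bolt_tray alone.

How it is judged:
By the outcome, as a careful person would: the job done as asked, in the order asked, and still so for the second after the job is handed in, with the robot touching nothing.
It also fails if it takes over 120 s, if anything falls off the work surface, if the arm or the gripper's body presses on something with over 40 N, if the wrist force passes 120 N, or if a joint passes its speed limit or range.

## Robot

A 6-joint arm with a two-finger parallel gripper is mounted at the origin on the work surface. World frame = base frame: x ahead of the robot, y to its left, z up, the work surface at z = 0. Lengths are in m, angles in rad, forces in N, time in s.
With the tool pointing down it reaches from about 0.275 to 0.825 m from the base axis. Payload 4.9 kg.
Tool frame: the origin (TCP) lies midway between the tips of the shut fingers; the grasp point (between the pads) lies 19 mm behind it; z points along the fingers, y is the line along which they close (so a half turn about z gives the same grasp; the last joint's range is limited). The gripper opens to 85 mm and grips with 20 to 120 N. Pads are 22 mm wide; open, the fingers measure 114 mm over their backs; the gripper's body (76 mm by 85 mm) begins 54 mm behind the grasp point. The pads swing forward as they close: fully open they stand 13 mm farther back than shut.
Start: joints at [-0.134, 0.326, -0.193, 1.052, 0, 1.437], TCP at [0.55, 0, 0.21] pointing down, gripper open.
Joint ranges: [-2.65, 2.65], [-0.97, 1.79], [-1.3, 1.35], [-1.93, 2.1], [-1.47, 1.37], [-3.14, 3.14]. Speed limits (rad/s): [2.57, 2.57, 3.14, 3.14, 3.14, 3.14].

## Interface

Orientations are given as a 3x3 rotation matrix whose columns are the frame's x, y, z axes.
In Python, from station import ctrl gives the robot as it stands. The module is installed in compiled form; this text tells all that it offers.
- The arm moves only by the shell command python3 -m creep 'ROWS' [OPENING]. ROWS is a JSON object of lists of equal length, an entry for each row: "slide": the shift along the tool's x, y, z in units of 25 mm (1.0 is 25 mm), a list of three; "spin": the turn about the tool's z in units of 5 degrees (1.0 is 5 degrees). A call has 1 to 12 rows; each row shifts and turns the commanded pose from where the row before left it, along the tool's axes as they then stand; what a row does not reach is not made up. A row lasts 1/10 s, in which the tool goes at most 50 mm and 8.59 degrees, less where a joint would pass 70% of its speed; a pose out of reach is approached as far as the arm can. A call is refused whole if a number of a shift passes 1 or a number of a turn 1, either way. A call with a gripper value outside its range is refused whole. OPENING is the opening, from -1 (shut) to 1 (fully open), set as the call begins (- or left out, the last holds). The fingers move at their own pace and stop on an object; the grip force is fixed at half the most. Time passes only in rows, so rows that do not move let the fingers close. It gives the time, the measured TCP pose, the force, the opening and the grip force at its end, in the units of the state.
- ctrl.read_state(): the state, without advancing time (a new reading comes with each control period).
- ctrl.get_image(name): name is "scene" or "side" or "wrist"; returns a dict with "pixels" (420x560x3 uint8, blue, green, red), "z_map" (420x560 float32, m along the optical axis (not along the pixel's ray), 0 where there is no reading), "mtx" (3x3 intrinsics, pixels), "extrinsics" (4x4, takes a point from camera to world coordinates). Camera axes: x right, y down, z forward; pixel columns grow to the right and rows downward; lengths in m; the calibration is good to about 2 mm. A picture is of the moment at which its call begins.
- ctrl.job_done(): hands the job in; it is judged then, once.
The state is a dict: "time_s": time; "qpos": joint angles; "joint_velocities": joint speeds; "joint_efforts": joint torques, N m; "eef_pos": TCP position; "tool_rot": TCP orientation; "ft_force": force on the tool from outside, world axes, zero at the start; "wrist_torque": the same for the moment, N m; "grip_width": finger opening in m; "grasp_force": force on a finger pad.
Only numpy, scipy, OpenCV 4.12 (cv2) and the standard library are available. Lean on these libraries where they do the work, as an engineer would, in place of code of your own. Each camera call takes 0.05 s, during which the arm holds its last target. There are 200 camera calls.

## Working session

There is one attempt and no reset: what is moved stays moved. The work goes in short steps, Python scripts to look and compute and a shell command to move; the robot and the scene stay as the last step left them, time stands still between calls to the robot, and variables do not carry over. Pictures are saved under pics/ and viewed, at most 15 in all, crops included, and the job is handed in when it is done.

```bash
mkdir -p pics; cat > h.py <<'E'
import numpy as np, cv2
from station import ctrl
def grab(n, save=None):
    d=ctrl.get_image(n); 
    if save: cv2.imwrite('pics/'+save,d['pixels']); np.savez('pics/'+save[:-4],**d)
    return d
def cloud(d):
    z=d['z_map']; K=d['mtx']; v,u=np.mgrid[:z.shape[0],:z.shape[1]]
    P=np.stack([(u-K[0,2])/K[0,0]*z,(v-K[1,2])/K[1,1]*z,z],-1)
    T=d['extrinsics']; W=P@T[:3,:3].T+T[:3,3]; W[z==0]=np.nan; return W
E
python3 - <<'E'
from h import *
for n in('scene','side','wrist'):
    d=grab(n,n+'0.png'); print(n,d['extrinsics'].round(3).tolist(),d['mtx'][0,0])
s=ctrl.read_state(); print(s['eef_pos'],s['tool_rot'],s['grip_width'],s['time_s'])
E
```

```text
scene [[-0.308, 0.532, -0.789, 1.489], [0.951, 0.152, -0.27, 0.32], [-0.024, -0.833, -0.552, 0.655], [0.0, 0.0, 0.0, 1.0]] 404.452392779508
side [[0.948, -0.205, 0.242, 0.374], [-0.317, -0.638, 0.702, -0.574], [0.011, -0.743, -0.67, 0.6], [0.0, 0.0, 0.0, 1.0]] 401.81437710645173
wrist [[1.0, -0.0, -0.001, 0.55], [-0.001, -0.95, -0.313, 0.08], [-0.001, 0.313, -0.95, 0.373], [0.0, 0.0, 0.0, 1.0]] 376.44773898640756
[5.49541213e-01 8.42046819e-05 2.09900821e-01] [[-1.23218759e-05  9.99999162e-01 -1.29437014e-03]
 [ 9.99999987e-01  1.25286674e-05  1.59754268e-04]
 [ 1.59770351e-04 -1.29436815e-03 -9.99999150e-01]] 0.0854511620071086 0.15
```

View pics/scene0.png

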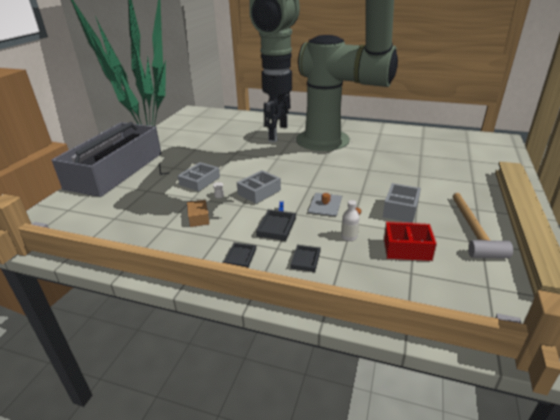

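View pics/side0.png

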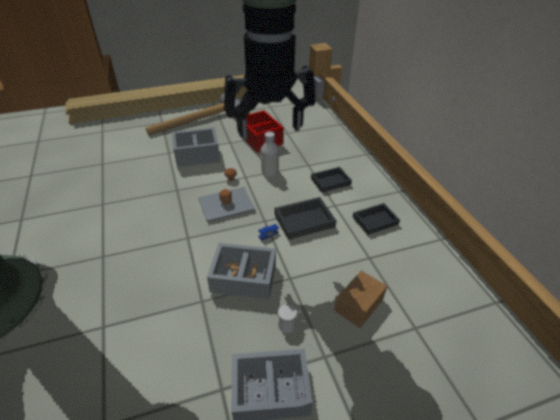

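The scene view shows grey trays at (199,176), (259,187) and (402,203), the lid at (325,203), and dark bases at (277,224), (240,255) and (306,258). The red look-alike is at (409,240). In the side view the trays are at (270,380) (washers), (243,270) (dowels) and (196,147) (bolts), the lid at (226,204), and the large base at (305,218).

```bash
cat >> h.py <<'E'
def blob(W,cx,cy,r=0.075,zlo=0.008,zhi=0.13):
    m=(np.hypot(W[...,0]-cx,W[...,1]-cy)<r)&(W[...,2]>zlo)&(W[...,2]<zhi)
    return W[m]
def rect(P,ztop,band=0.006):
    Q=P[np.abs(P[:,2]-ztop)<band]
    (c,s,a)=cv2.minAreaRect((Q[:,:2]*1000).astype(np.float32))
    if s[0]<s[1]: s=s[::-1]; a+=90
    return np.round(c,1),np.round(s,1),round((a+90)%180-90,1),len(Q)
E
python3 - <<'E'
from h import *
def ld(n):
    return dict(np.load('pics/%s0.npz'%n))
S={'scene':dict(washer=(199,176),dowel=(259,187),bolt=(402,203),lid=(318,207),base=(277,224),b2=(240,255),b3=(306,258),glue=(350,222),carton=(198,212),foot=(218,190),knob=(357,211),clip=(281,207),red=(409,240)),
'side':dict(washer=(270,380),dowel=(243,270),bolt=(196,147),lid=(240,208),base=(305,218),b2=(376,219),b3=(331,179),glue=(270,160),carton=(360,298),foot=(288,318),knob=(231,173),clip=(268,231),red=(264,130))}
for v in S:
    W=cloud(ld(v)); 
    f=W[(np.abs(W[...,2])<0.01)&(np.abs(W[...,1])<.4)&(W[...,0]>.3)&(W[...,0]<.8)]
    print(v,'floor',np.median(f[:,2]).round(4))
    for n,(u,w) in S[v].items():
        c=np.nanmedian(W[w-3:w+4,u-3:u+4].reshape(-1,3),0)
        P=blob(W,c[0],c[1])
        for it in range(2):
            h=np.percentile(P[:,2],[50,90,97,99.5])
            
        print(n,c.round(3),'z%',(h*1000).round(1), rect(P,h[2]), P.shape[0])
E
```

```text
scene floor -0.001
washer [ 0.454 -0.313  0.031] z% [27.2 39.3 40.7 41.8] (array([ 450. , -313.7]), array([116. ,  89.9]), -12.4, 213) 748
dowel [ 0.477 -0.083  0.041] z% [33.4 47.3 48.7 49.8] (array([466.1, -97.5]), array([113.5,  87.7]), -25.4, 236) 904
bolt [0.477 0.337 0.048] z% [42.7 58.2 59.3 60.6] (array([456.6, 334.7]), array([108.4,  83.8]), -5.2, 209) 834
lid [0.507 0.104 0.01 ] z% [10.3 32.4 39.8 41.5] (array([482.5, 121.8]), array([25.2, 24.6]), 77.9, 45) 497
base [0.617 0.014 0.007] z% [20.3 23.6 24.5 25.7] (array([615.6,  15.4]), array([144.3,  84.5]), 1.9, 296) 541
b2 [ 0.771 -0.034  0.005] z% [15.5 17.5 18.2 19. ] (array([776.9, -31.2]), array([86.8, 62. ]), 5.8, 227) 270
b3 [0.736 0.129 0.005] z% [15.7 17.7 18.4 18.8] (array([741.1, 128.6]), array([83.8, 61.5]), 4.3, 221) 274
glue [0.632 0.217 0.063] z% [ 57.3  98.2 109.1 111. ] (array([614.5, 213.8]), array([19.4, 17.7]), 10.4, 42) 532
carton [ 0.665 -0.202  0.038] z% [37.7 39.7 40.3 41.1] (array([ 646.9, -216. ]), array([85. , 54.7]), 31.6, 311) 467
foot [ 0.521 -0.209  0.025] z% [30.6 43.4 47.8 48.9] (array([ 511.
[... 1177 characters left out ...]
5.2, 246) 335
glue [0.604 0.192 0.051] z% [ 59.1 100.7 108.8 110.2] (array([609.1, 211.7]), array([22.1, 18.7]), 72.5, 53) 616
carton [ 0.634 -0.23   0.04 ] z% [39.3 40.9 41.5 42.1] (array([ 642.7, -218.3]), array([82. , 55.2]), 31.0, 1251) 1679
foot [ 0.505 -0.229  0.039] z% [34.3 41.3 42.4 49.3] (array([ 496.5, -229.2]), array([137.1,  69.1]), 70.0, 571) 1200
knob [0.51  0.204 0.025] z% [11.5 26.6 27.8 28.8] (array([509.4, 212.9]), array([27.1, 26.9]), -21.1, 75) 262
clip [ 0.539 -0.005  0.018] z% [19.  23.9 24.7 26. ] (array([560.4,   4.7]), array([91.3, 83.5]), -74.4, 279) 539
red [0.633 0.358 0.041] z% [43.  58.1 59.  60. ] (array([629.3, 361.4]), array([116. ,  86.6]), -81.5, 251) 1019
```

View pics/wrist0.png

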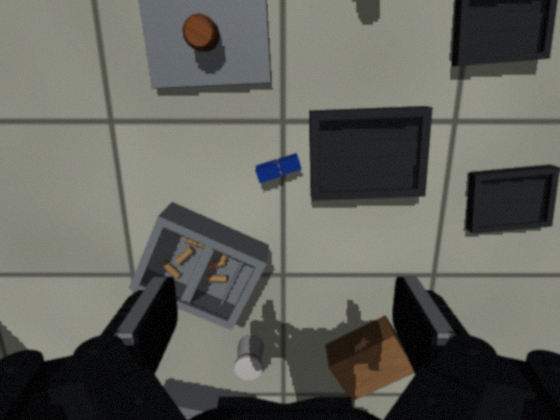

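The wrist view shows the large base at (370,153), the small dark trays at (505,30) and (512,200), the dowel tray at (205,265) and the lid at (205,40). Only the large base measures about 110x86x24 mm (the others are about 83x63x18), so it is the one meant. There are two deep trays: grey at scene (402,203) and red at (409,240). The grey one is the target. I'll confirm both in one enlarged crop and compute wrist measurements.

```bash
cat >> h.py <<'E'
def meas(d,cx,cy,ztop,r=0.08,band=0.005):
    """rect of the rim (top edge) near cx,cy at ztop"""
    W=cloud(d); P=blob(W,cx,cy,r,ztop-band,ztop+band)
    return np.median(P[:,2]).round(4), rect(P,ztop,band)
E
python3 - <<'E'
from h import *
L=lambda n:dict(np.load('pics/%s0.npz'%n))
a=L('side')['pixels'];b=L('wrist')['pixels']; s=L('scene')['pixels']
def c(i,x0,y0,w,h): return cv2.resize(i[y0:y0+h,x0:x0+w],(400,300),interpolation=cv2.INTER_CUBIC)
cv2.imwrite('pics/crop1.png',np.vstack([np.hstack([c(a,150,100,160,120),c(a,200,330,140,90)]),np.hstack([c(b,120,180,180,150),c(b,280,0,280,240)])]))
d=L('wrist')
W=cloud(d)
f=W[150:250,20:90].reshape(-1,3); print('floor',np.nanmedian(f[:,2]))
print('base',meas(d,.622,.015,.024)); print('dowel',meas(d,.463,-.098,.049)); print('b3',meas(d,.738,.127,.018,.05)); print('b2',meas(d,.775,-.032,.018,.055))
print('lid plate side',meas(L('side'),.480,.118,.011,.08,.003),meas(L('scene'),.480,.118,.011,.08,.003))
for n in('side','wrist'):
  for nm,x,y in(('washer',.448,-.316),('dowel',.463,-.098),('bolt',.45,.33)):
    P=blob(cloud(L(n)),x,y,.028,.003)
    if len(P): print(n,nm,np.histogram(P[:,2]*1000,np.arange(4,64,4))[0])
E
```

```text
floor 0.00017331258354347234
base (np.float64(0.0242), (array([613.9,  13.8]), array([141.6,  84.8]), 2.2, 3575))
dowel (np.float64(0.0491), (array([464.6, -98. ]), array([110.2,  85.6]), -26.1, 2958))
b3 (np.float64(0.0176), (array([740.9, 122.2]), array([82. , 52.5]), 3.2, 1654))
b2 (np.float64(0.0177), (array([777.2, -32.3]), array([82. , 62.3]), 5.4, 1908))
lid plate side (np.float64(0.0105), (array([477.5, 118.1]), array([110.3,  87.2]), 2.9, 1065)) (np.float64(0.01), (array([480.7, 120.1]), array([114. ,  83.5]), 2.6, 449))
side washer [109 665  17   1   1   1  14 246   5   0   0   0   0   0]
side dowel [ 24  73  74  57   9   8   9  10  21 121   1   0   0   0]
side bolt [ 0  0  0  0  0  0  0  0  0  0  0 29  7  0]
wrist washer [ 0 39  0  0  0  0  0  0  0  0  0  0  0  0]
wrist dowel [ 25 674 162 386   0   0   0   0   0 506   4   0   0   0]
```

View pics/crop1.png

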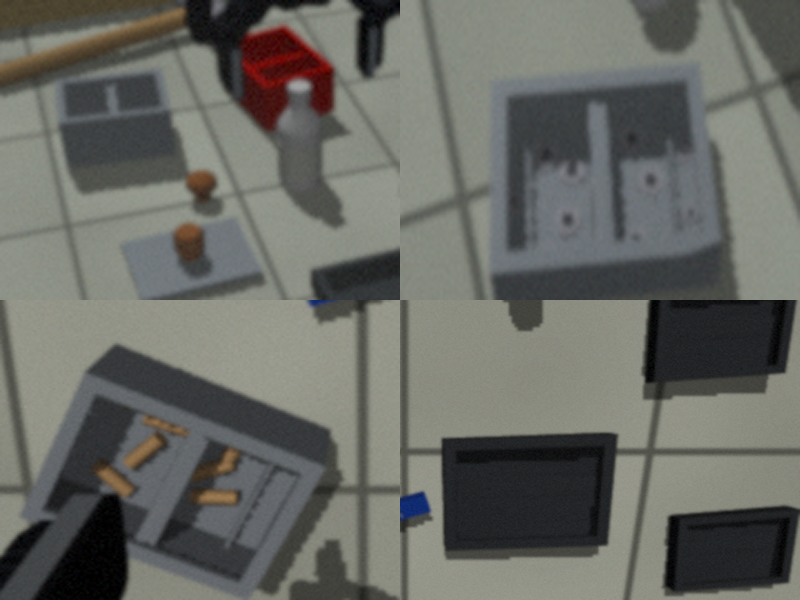

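The crops confirm three things: the grey bolt tray is apart from the red one (top-left), the washer tray has four bays and the dowel tray three, and the big dark base at lower-left is the one that fits. I'll move above the bolt tray.

```bash
python3 -m creep '{"slide":[[0.6,-0.2,0],[1,-0.36,0],[1,-0.36,0],[1,-0.36,0],[1,-0.36,0],[1,-0.36,0],[1,-0.36,0],[1,-0.36,0],[1,-0.36,0],[1,-0.36,0],[1,-0.36,0],[1,-0.36,0]],"spin":[0,0,0,0,0,0,0,0,0,0,0.5,0.5]}' 0.05; python3 -m creep '{"slide":[[1,0,0],[0.6,0,0],[0,0,0],[0,0,0]],"spin":[0,0,0,0]}'
cat >> h.py <<'E'
def pose():
    s=ctrl.read_state(); R=np.array(s['tool_rot']); p=np.array(s['eef_pos']); 
    yaw=np.degrees(np.arctan2(-R[0,0],R[1,0])) # yaw of tool y vs world x
    return s,R,p,yaw
def ring(d,cx,cy,ztop,band=.004,L=110,Wd=84,r=.08):
    """fit known rectangle outline to top-edge points: convex hull minAreaRect + robust refine"""
    from scipy.optimize import minimize
    P=blob(cloud(d),cx,cy,r,ztop-band,ztop+band)[:,:2]*1000
    c,s,a,_=rect(np.c_[P/1000,np.full(len(P),ztop)],ztop)
    def cost(q):
        t=np.radians(q[2]);e=(P-q[:2])@np.array([[np.cos(t),-np.sin(t)],[np.sin(t),np.cos(t)]])
        o=np.maximum(np.abs(e)-[L/2-3.5,Wd/2-3.5],-50)  # signed, wall mid
        dd=np.abs(np.where((o>0).all(1),np.hypot(o[:,0],o[:,1]),o.max(1)))
        return np.minimum(dd,12).mean()
    best=min((minimize(cost,[*c0,a0],method='Nelder-Mead',options=dict(initial_simplex=None,xatol=.02,fatol=1e-4)) for c0 in (c,(cx*1000,cy*1000)) for a0 in (a,a-3,a+3)),key=lambda m:m.fun)
    return best.x.round(1),round(best.fun,2),c,s,a,len(P)
def go(x,y,z,yaw,p,R,py):
    dl=R.T@(np.array([x,y,z])-p)*1000/25
    return 'slide units',dl.round(2),'spin units',round(-(yaw-py)/5,2)
E
python3 - <<'E'
from h import *
d=grab('wrist','w1.png'); s,R,p,yaw=pose()
print(p,yaw,s['time_s'],s['grip_width'])
print('bolt',ring(d,.45,.331,.059)); 
print('base',ring(dict(np.load('pics/wrist0.npz')),.629,.014,.0242,.0025,r=.073))
E
```

```text
time_s: 1.35
eef_pos: [0.4456, 0.2919, 0.2104]
tool_rot: [[0.088, 0.996, -0.001], [0.996, -0.088, 0.0], [0.0, -0.001, -1.0]]
ft_force: [0.9, -0.4, -0.0]
grip_width: 0.0445
grasp_force: 0.0
time_s: 1.75
eef_pos: [0.4502, 0.33, 0.2102]
tool_rot: [[0.087, 0.996, -0.001], [0.996, -0.087, -0.001], [-0.001, -0.001, -1.0]]
ft_force: [0.1, -0.9, 0.5]
grip_width: 0.0452
grasp_force: 0.0
[0.45029691 0.32955571 0.21024503] -5.023146585860317 1.8 0.04434487915024175
bolt (array([450.4, 334.9,  -4.9]), np.float64(2.19), array([450.3, 334.5]), array([110.4,  84.4]), -4.9, 4099)
base (array([628.9,  14.8,   2.1]), np.float64(2.14), array([629.4,  14.4]), array([110.6,  84.7]), 2.2, 3426)
```

View pics/w1.png

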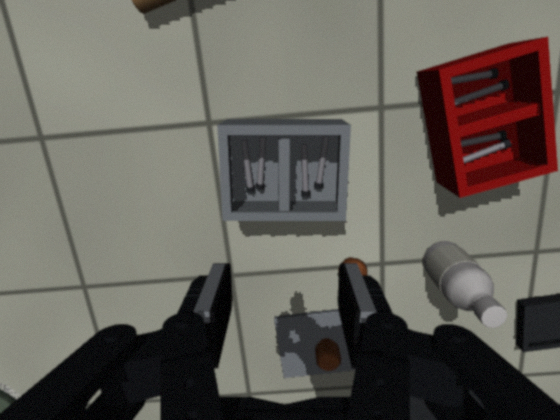

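The wrist view shows the grey bolt tray at (285,170) with its bar midway and upright. It measures 110.4x84.4 mm at (450,335), yaw -4.9°, and its rim height of 59 mm agrees in three views. The red tray is at (490,115) and the glue at (465,285), both clear. I'll descend and grip.

```bash
python3 -m creep '{"slide":[[0.2,0,0.6],[0,0,1],[0,0,1],[0,0,1],[0,0,1],[0,0,1],[0,0,0.8],[0,0,0.6],[0,0,0],[0,0,0]],"spin":[0,0,0,0,0,0,0,0,0,0]}'; python3 -m creep '{"slide":[[0,0,0],[0,0,0],[0,0,0],[0,0,0],[0,0,0],[0,0,0]],"spin":[0,0,0,0,0,0]}' -1
```

```text
time_s: 2.8
eef_pos: [0.4512, 0.3344, 0.0357]
tool_rot: [[0.088, 0.996, -0.0], [0.996, -0.088, -0.0], [-0.0, -0.0, -1.0]]
ft_force: [-0.5, -0.0, 0.6]
grip_width: 0.0449
grasp_force: 0.0
time_s: 3.4
eef_pos: [0.451, 0.3353, 0.0356]
tool_rot: [[0.087, 0.996, 0.0], [0.996, -0.087, 0.0], [0.0, 0.0, -1.0]]
ft_force: [-0.4, -0.3, -0.2]
grip_width: 0.0002
grasp_force: 0.0
```

It closed on nothing, so I'll look.

```bash
python3 - <<'E'
from h import *
a=grab('wrist','w2.png')['pixels']; b=grab('scene')['pixels']; c=grab('side')['pixels']
def cc(i,x0,y0,w,h): return cv2.resize(i[y0:y0+h,x0:x0+w],(400,300),interpolation=cv2.INTER_CUBIC)
cv2.imwrite('pics/m2.png',np.vstack([np.hstack([cc(a,0,0,560,420),cc(a,140,120,300,225)]),np.hstack([cc(b,340,130,120,90),cc(c,130,60,160,120)])]))
s=ctrl.read_state(); print(s['grip_width'],s['grasp_force'],s['ft_force'])
E
```

```text
-0.00014146101362020594 0.0 [ 0.30195195 -0.06156782 -0.30914771]
```

View pics/m2.png

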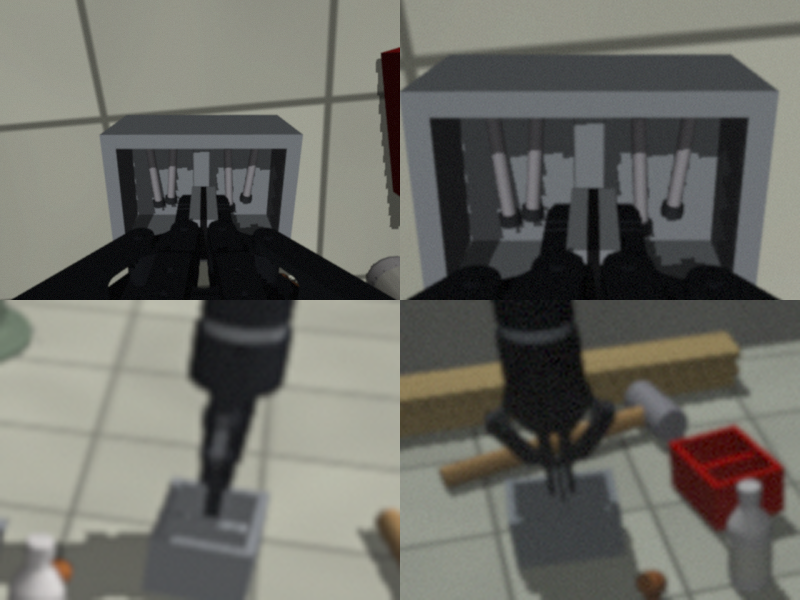

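```bash
python3 - <<'E'
from h import *
for f in('w1','w2'):
    W=cloud(dict(np.load('pics/%s.npz'%f)))
    t=np.radians(-4.9); D=(W[...,:2]-[.4504,.3347])@np.array([[np.cos(t),-np.sin(t)],[np.sin(t),np.cos(t)]])*1000
    print(f)
    for y in range(-36,40,6):
        r=[]
        for x in range(-24,25,3):
            m=(abs(D[...,0]-x)<1.5)&(abs(D[...,1]-y)<3)&(W[...,2]<.2)
            r.append(int(np.median(W[m][:,2])*1000) if m.sum()>2 else -1)
        print(y,r)
E
```

```text
w1
-36 [46, 56, 58, 43, 55, 57, 57, 58, 58, 58, 58, 37, 56, 55, 56, 58, 58]
-30 [8, 9, 9, 9, 9, 9, 9, 52, 52, 52, 9, 9, 9, 9, 16, 18, 16]
-24 [18, 16, 8, 9, 9, 9, 8, 52, 51, 52, 10, 9, 9, 9, 14, 16, 14]
-18 [16, 14, 9, 9, 9, 9, 9, 52, 52, 52, 9, 9, 9, 9, 14, 16, 9]
-12 [16, 14, 9, 9, 9, 9, 9, 52, 52, 52, 9, 9, 9, 9, 14, 16, 10]
-6 [16, 15, 9, 8, 8, 9, 8, 52, 52, 52, 9, 9, 9, 9, 15, 16, 9]
0 [15, 16, 9, 9, 9, 9, 51, 52, 52, 52, 10, 9, 9, 9, 15, 16, 8]
6 [15, 15, 9, 9, 9, 9, 50, 52, 52, 52, 9, 8, 9, 8, 15, 15, 9]
12 [14, 16, 9, 9, 8, 9, 30, 52, 52, 52, 9, 9, 8, 9, 15, 16, 9]
18 [14, 16, 14, 9, 9, 9, 10, 52, 52, 52, 9, 9, 9, 9, 14, 10, 8]
24 [9, 16, 12, 9, 9, 9, 9, 52, 52, 52, 9, 8, 9, 9, 9, 9, 9]
30 [-1, -1, -1, -1, -1, -1, 51, 52, 52, 52, 52, -1, -1, -1, -1, -1, -1]
36 [59, 58, 59, 58, 59, 59, 59, 58, 59, 59, 58, 59, 59, 59, 59, 59, 59]
w2
-36 [9, 9, -1, -1, -1, -1, -1, -1, -1, -1, -1, -1, -1, -1, -1, -1, 12]
-30 [9, 9, -1, -1, -1, -1, -1, -1, -1, -1, -1, -1, -1, -1, -1, 17, 16]
-24 [17, 16, 9, 8, -1, -1, -1, -1, -1, -1, -1, -1, 9, 9, 8, 16, 14]
-18 [16, 15, 9, 9, 9, 9, -1, -1, -1, -1, -1, -1, 9, 9, 14, 16, 9]
-12 [16, 15, 9, 9, 9, 9, 9, 108, 94, 102, 9, 9, 9, 9, 15, 16, 9]
-6 [113, 16, 9, 9, 9, 9, 9, 107, 94, 104, 105, 9, 9, 9, 15, 16, 15]
0 [113, 112, 9, 9, 9, 9, 9, 105, 94, 102, 9, 9, 9, 9, 15, 16, 112]
6 [113, 112, 105, 100, 75, 74, 75, 121, 94, 94, 121, 74, 74, 74, 101, 108, 112]
12 [111, 109, 60, 9, 107, 105, 104, 106, 90, 93, 104, 104, 106, 107, 16, 108, 109]
18 [15, 16, 15, 134, 133, 132, 133, 127, 52, 52, 130, 133, 133, 133, 135, 15, 9]
24 [-1, -1, -1, -1, -1, -1, 51, 52, 51, 52, 51, -1, -1, -1, -1, -1, -1]
30 [-1, -1, -1, -1, -1, -1, 52, 52, 52, 52, 51, -1, -1, -1, -1, -1, -1]
36 [59, 59, 59, 59, 59, 59, 59, 59, 59, 59, 59, 59, 59, 59, 59, 59, 59]
```

Depth shows the finger tops flanking the bar about ±6 mm apart, so the width reading is doubtful. I'll lift a little and check.

```bash
python3 -m creep '{"slide":[[0,0,0],[0,0,-0.2],[0,0,-0.4],[0,0,-0.4],[0,0,0],[0,0,0]],"spin":[0,0,0,0,0,0]}'
python3 - <<'E'
from h import *
d=grab('wrist','w3.png'); W=cloud(d); P=blob(W,.4504,.3347,.085,.045,.09); Q=P[P[:,1]>.365]
print(np.histogram(Q[:,2]*1000,np.arange(44,92,4))[0])
b=grab('scene')['pixels']; c=grab('side')['pixels']
def cc(i,x0,y0,w,h): return cv2.resize(i[y0:y0+h,x0:x0+w],(400,300),interpolation=cv2.INTER_CUBIC)
s=ctrl.read_state(); print(s['grip_width'],s['grasp_force'],s['ft_force'],s['eef_pos'])
E
```

```text
time_s: 4.15
eef_pos: [0.4515, 0.3355, 0.0612]
tool_rot: [[0.087, 0.996, 0.001], [0.996, -0.087, 0.001], [0.001, 0.001, -1.0]]
ft_force: [-1.2, 0.7, -0.3]
grip_width: -0.0006
grasp_force: 0.0
[ 327  435  501 4374  422    0    0    0    0    0    0]
-0.000234116008660481 0.0 [-0.72953772  0.34535952  0.14974839] [0.45079487 0.33504118 0.06024275]
```

```bash
python3 - <<'E'
from h import *
for n in('side','scene'):
    d=grab(n,n+'3.png'); W=cloud(d); 
    for z0 in range(44,140,6):
        m=(np.hypot(W[...,0]-.451,W[...,1]-.335)<.05)&(abs(W[...,2]*1000-z0)<3)
        Q=W[m]; C=d['pixels'][m]
        k=C.mean(1)<70 if len(C) else []
        if len(Q): print(n,z0,len(Q),int(np.sum(k)),(Q[k].min(0)*1000).round(), (Q[k].max(0)*1000).round()) if np.sum(k) else print(n,z0,len(Q))
a=cv2.imread('pics/side3.png')[60:165,120:260]; b=cv2.imread('pics/w3.png')
cv2.imwrite('pics/m3.png',np.hstack([cv2.resize(a,(400,300),interpolation=2),cv2.resize(b,(400,300))]))
E
```

```text
side 44 86 80 [420. 289.  41.] [485. 379.  47.]
side 50 114 71 [422. 289.  47.] [486. 377.  53.]
side 56 160 77 [423. 288.  53.] [484. 370.  59.]
side 62 12 6 [424. 290.  59.] [464. 298.  60.]
side 80 4 3 [447. 325.  82.] [452. 326.  83.]
side 86 15 9 [444. 323.  83.] [452. 327.  89.]
side 92 24 21 [435. 320.  89.] [458. 333.  95.]
side 98 23 23 [435. 321.  95.] [462. 332. 101.]
side 104 25 25 [435. 322. 101.] [460. 332. 107.]
side 110 25 25 [435. 322. 107.] [460. 332. 113.]
side 116 28 28 [435. 321. 113.] [462. 336. 119.]
side 122 31 30 [427. 320. 119.] [467. 338. 125.]
side 128 52 51 [418. 318. 125.] [479. 344. 131.]
side 134 89 85 [414. 316. 131.] [485. 348. 137.]
scene 44 43
scene 50 70
scene 56 69
scene 62 17
scene 80 5
scene 86 10 1 [463. 330.  88.] [463. 330.  88.]
scene 92 20 12 [455. 329.  90.] [468. 342.  94.]
scene 98 12 7 [462. 328.  95.] [466. 341. 100.]
scene 104 21 12 [455. 330. 101.] [467. 341. 107.]
scene 110 16 10 [461. 329. 107.] [468. 341. 113.]
scene 116 8 7 [461. 328. 113.] [467. 342. 119.]
scene 122 3 1 [467. 334. 119.] [467. 334. 119.]
scene 128 14 8 [479. 328. 126.] [486. 341. 130.]
scene 134 16 12 [478. 325. 131.] [489. 343. 136.]
```

View pics/m3.png

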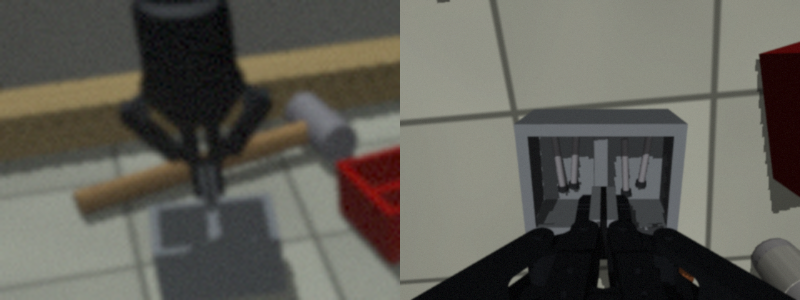

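The side view shows the shut finger tips at z≈82 mm while the reported TCP is at 60 mm. The tips therefore stand about 21 mm above the reported TCP, and the first close was over the top of the bar. I'll correct for that, reopen and go deeper.

```bash
python3 -m creep '{"slide":[[0,0,0],[0,0,0],[0,0,0],[0,0,0.5],[0,0,0.6],[0,0,0.4],[0,0,0.3],[0,0,0],[0,0,0]],"spin":[0,0,0,0,0,0,0,0,0]}' 0.05; python3 -m creep '{"slide":[[0,0,0],[0,0,0],[0,0,0],[0,0,0],[0,0,0],[0,0,0]],"spin":[0,0,0,0,0,0]}' -1
```

```text
time_s: 5.3
eef_pos: [0.451, 0.3352, 0.0154]
tool_rot: [[0.087, 0.996, -0.0], [0.996, -0.087, -0.0], [-0.0, -0.0, -1.0]]
ft_force: [0.2, 0.7, 0.7]
grip_width: 0.0449
grasp_force: 0.0
time_s: 5.9
eef_pos: [0.4512, 0.3356, 0.0162]
tool_rot: [[0.087, 0.996, 0.001], [0.996, -0.087, 0.001], [0.001, 0.0, -1.0]]
ft_force: [-2.1, 0.1, 6.4]
grip_width: 0.0085
grasp_force: 61.4
```

Gripped at 61 N. I'll lift, turn into line with the base and carry it over.

```bash
python3 -m creep '{"slide":[[0,0,-0.2],[0,0,-0.5],[0,0,-0.8],[0,0,-0.8],[0,0,-0.8],[0,0,-0.8],[0,0,-0.8],[0,0,-0.8],[0,0,-0.6],[0,0,-0.3],[0,0,0],[0,0,0]],"spin":[0,0,0,0,0,-0.22,-0.4,-0.4,-0.4,0,0,0]}'; python3 -m creep '{"slide":[[-0.4,0.2,0],[-0.8,0.4,0],[-0.9,0.46,0],[-0.9,0.46,0],[-0.9,0.46,0],[-0.9,0.46,0],[-0.9,0.46,0],[-0.9,0.46,0],[-0.9,0.46,0],[-0.9,0.46,0],[-0.9,0.46,0],[-0.9,0.46,0]],"spin":[0,0,0,0,0,0,0,0,0,0,0,0]}' ; python3 -m creep '{"slide":[[-0.9,0.46,0],[-0.9,0.46,0],[-0.6,0.3,0],[-0.4,0.2,0],[0,0,0],[0,0,0],[0,0,0]],"spin":[0,0,0,0,0,0,0]}' 
python3 - <<'E'
from h import *
s,R,p,yaw=pose(); print(p,yaw,s['grip_width'],s['grasp_force'],s['ft_force'])
d=grab('wrist','w4.png'); grab('side','side4.png'); grab('scene','scene4.png')
z=p[2]-.0162+.059
print(ring(d,p[0],p[1],z))
print(go(.6292,.0146,p[2],2.1,p,R,yaw))
E
```

```text
time_s: 7.1
eef_pos: [0.4506, 0.3349, 0.175]
tool_rot: [[-0.036, 0.999, -0.001], [0.999, 0.036, -0.001], [-0.001, -0.001, -1.0]]
ft_force: [-0.4, -1.3, -4.0]
grip_width: 0.0084
grasp_force: 60.3
time_s: 8.3
eef_pos: [0.5901, 0.0832, 0.1743]
tool_rot: [[-0.036, 0.999, -0.002], [0.999, 0.036, -0.001], [-0.0, -0.002, -1.0]]
ft_force: [0.3, 0.7, -3.2]
grip_width: 0.0086
grasp_force: 60.2
time_s: 9.0
eef_pos: [0.6277, 0.0175, 0.1754]
tool_rot: [[-0.038, 0.999, -0.001], [0.999, 0.038, 0.0], [0.0, -0.001, -1.0]]
ft_force: [0.7, -0.4, -3.5]
grip_width: 0.0081
grasp_force: 60.2
[0.62773131 0.01751329 0.17540803] 2.1675160592367506 0.008078447958897473 60.179139375686646 [ 0.73794143 -0.36692676 -3.47027279]
(array([628.3,  17.2,   2.1]), np.float64(2.82), array([628.2,  16.5]), array([111.5,  85.4]), 2.0, 15868)
('slide units', array([-0.12,  0.05, -0.  ]), 'spin units', np.float64(0.01))
```

View pics/side4.png

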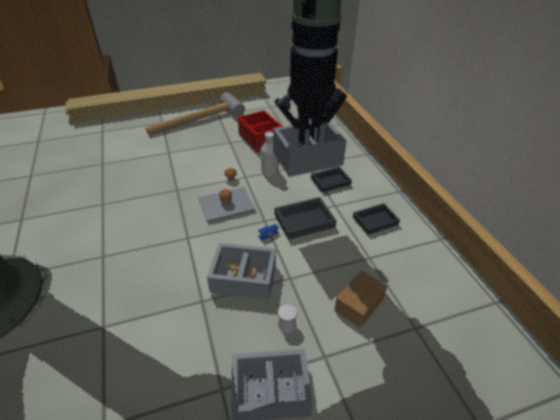

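The side view shows the bolt tray held level at (310,148), over the base at (305,218). The fit agrees with the grip, so a small correction is enough before lowering.

```bash
python3 -m creep '{"slide":[[-0.1,0.03,0.3],[0,0,0.7],[0,0,0.9],[0,0,0.9],[0,0,0.8],[0,0,0.6],[0,0,0.4],[0,0,0.2],[0,0,0.2],[0,0,0.2],[0,0,0.2],[0,0,0]],"spin":[0,0,0,0,0,0,0,0,0,0,0,0]}'; python3 -m creep '{"slide":[[0,0,0.08],[0,0,0.08],[0,0,0]],"spin":[0,0,0]}'
```

```text
time_s: 10.35
eef_pos: [0.6288, 0.014, 0.04]
tool_rot: [[-0.037, 0.999, -0.001], [0.999, 0.037, 0.0], [0.0, -0.001, -1.0]]
ft_force: [0.1, 0.4, -3.5]
grip_width: 0.0082
grasp_force: 60.1
time_s: 10.65
eef_pos: [0.6291, 0.014, 0.0364]
tool_rot: [[-0.037, 0.999, -0.0], [0.999, 0.037, 0.0], [0.0, -0.0, -1.0]]
ft_force: [-0.4, -0.2, -3.2]
grip_width: 0.0081
grasp_force: 60.1
```

```bash
python3 -m creep '{"slide":[[0,0,0.05],[0,0,0.03],[0,0,0]],"spin":[0,0,0]}'; python3 - <<'E'
from h import *
s,R,p,yaw=pose(); print(p,s['ft_force'])
d=grab('wrist','w5.png'); W=cloud(d)
print(ring(d,p[0],p[1],.078,.005))
P=blob(W,p[0],p[1],.09,.06,.095);P=P[P[:,1]>.042];print(np.median(P[:,2]))
E
```

```text
time_s: 10.95
eef_pos: [0.6294, 0.014, 0.0352]
tool_rot: [[-0.037, 0.999, 0.001], [0.999, 0.037, -0.0], [-0.0, 0.001, -1.0]]
ft_force: [-1.2, -0.1, 2.8]
grip_width: 0.0086
grasp_force: 61.0
[0.62944209 0.01398864 0.03522685] [-1.16083152 -0.06101641  2.81616534]
(array([629.9,  13.8,   2.1]), np.float64(2.95), array([629.9,  12.9]), array([110.9,  85.3]), 2.0, 16412)
0.07773174371152813
```

Contact, with the rim at 78 mm as expected. I'll release, rise and go over the dowel tray.

```bash
python3 -m creep '{"slide":[[0,0,0],[0,0,0],[0,0,0],[0,0,0],[0,0,-0.3],[0,0,-0.7],[0,0,-1],[0,0,-1],[0,0,-1],[0,0,-1],[0,0,-0.6],[0,0,-0.2]],"spin":[0,0,0,0,0,0,0,0,0,0,0,0]}' 0.05; python3 -m creep '{"slide":[[-0.24,-0.4,0],[-0.5,-0.8,0],[-0.5,-0.8,0],[-0.5,-0.8,0],[-0.5,-0.8,0],[-0.5,-0.8,0],[-0.5,-0.8,0],[-0.5,-0.8,0],[-0.4,-0.6,0],[-0.1,-0.16,0],[0,0,0],[0,0,0]],"spin":[0,0,0,0,0,0,0,0,0,0,1,1]}';python3 -m creep '{"slide":[[0,0,0],[0,0,0],[0,0,0],[0,0,0],[0,0,0],[0,0,0]],"spin":[1,1,1,0.6,0,0]}'
python3 - <<'E'
from h import *
s,R,p,yaw=pose(); print(p,yaw,s['grip_width'])
d=grab('wrist','w6.png'); r=ring(d,.4645,-.098,.049); print(r)
print(go(r[0][0]/1000,r[0][1]/1000,p[2],r[0][2],p,R,yaw))
t=dict(np.load('pics/side0.npz'))
W=cloud(grab('side','side6.png')); P=blob(W,.6294,.0140,.08,.07,.09); print(rect(P,.078,.006),np.median(P[:,2]))
E
```

```text
time_s: 12.2
eef_pos: [0.6306, 0.0139, 0.1823]
tool_rot: [[-0.037, 0.999, 0.004], [0.999, 0.037, -0.0], [-0.001, 0.004, -1.0]]
ft_force: [-0.4, -0.1, -0.2]
grip_width: 0.0449
grasp_force: 0.0
time_s: 13.4
eef_pos: [0.4636, -0.098, 0.1788]
tool_rot: [[0.141, 0.99, -0.001], [0.99, -0.141, 0.001], [0.0, -0.001, -1.0]]
ft_force: [-0.8, -0.3, -0.4]
grip_width: 0.0449
grasp_force: 0.0
time_s: 14.0
eef_pos: [0.4639, -0.0979, 0.179]
tool_rot: [[0.436, 0.9, -0.001], [0.9, -0.436, 0.0], [-0.0, -0.001, -1.0]]
ft_force: [-0.4, 0.4, -1.4]
grip_width: 0.0447
grasp_force: 0.0
[ 0.4639283  -0.09785659  0.178992  ] -25.823059847087137 0.04466378497766189
(array([464.7, -97.7, -25.9]), np.float64(2.19), array([464.6, -98. ]), array([110.2,  84.4]), -26.0, 4600)
('slide units', array([ 0.02,  0.03, -0.  ]), 'spin units', np.float64(0.02))
(array([627.6,  12.5]), array([111. ,  87.3]), 1.7, 655) 0.0768737941874581
```

View pics/w6.png

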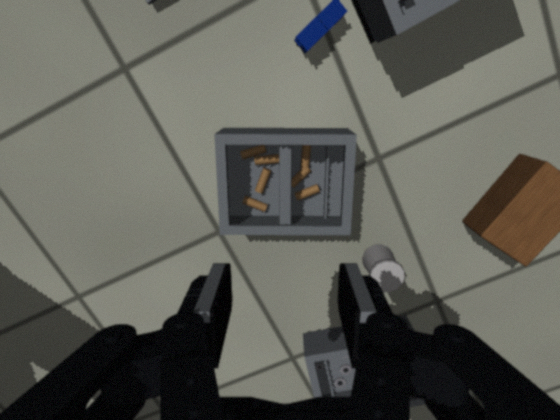

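The wrist view shows the dowel tray at (286,182), bar centred and aligned with the fingers, and the foot at (383,268) clear. I'll descend and grip.

```bash
python3 -m creep '{"slide":[[0.02,0.03,0.6],[0,0,1],[0,0,1],[0,0,1],[0,0,1],[0,0,1],[0,0,0.8],[0,0,0.32],[0,0,0.2],[0,0,0],[0,0,0]],"spin":[0,0,0,0,0,0,0,0,0,0,0]}'; python3 -m creep '{"slide":[[0,0,0],[0,0,0],[0,0,0],[0,0,0],[0,0,0],[0,0,0]],"spin":[0,0,0,0,0,0]}' -1
```

```text
time_s: 15.2
eef_pos: [0.4658, -0.0983, 0.0072]
tool_rot: [[0.437, 0.9, 0.001], [0.9, -0.437, -0.001], [0.0, 0.001, -1.0]]
ft_force: [-0.6, -0.2, 0.2]
grip_width: 0.0449
grasp_force: 0.0
time_s: 15.8
eef_pos: [0.4653, -0.098, 0.0072]
tool_rot: [[0.437, 0.9, 0.001], [0.9, -0.437, -0.0], [0.0, 0.001, -1.0]]
ft_force: [-1.2, 0.7, 5.7]
grip_width: 0.0086
grasp_force: 60.6
```

```bash
python3 -m creep '{"slide":[[0,0,-0.2],[0,0,-0.5],[0,0,-0.8],[0,0,-0.9],[0,0,-0.9],[0,0,-0.9],[0,0,-0.7],[0,0,-0.3],[0,0,0],[0,0,0],[0,0,0],[0,0,0]],"spin":[0,0,0,0,0,-0.8,-1,-1,-1,-1,-0.8,0]}'; python3 -m creep '{"slide":[[0.24,0.37,0],[0.5,0.8,0],[0.5,0.8,0],[0.5,0.8,0],[0.5,0.8,0],[0.5,0.8,0],[0.5,0.8,0],[0.5,0.8,0],[0.4,0.6,0],[0.1,0.16,0],[0,0,0],[0,0,0]],"spin":[0,0,0,0,0,0,0,0,0,0,0,0]}'
cat >> h.py <<'E'
def arm_check(tag,h,zg):
    """tray in hand: h=height of its rim, zg=eef z at grasp on tiles"""
    s,R,p,yaw=pose(); print(p.round(4),round(yaw,2),s['grip_width'],s['ft_force'].round(1) if hasattr(s['ft_force'],'round') else s['ft_force'])
    d=grab('wrist',tag+'.png'); r=ring(d,p[0],p[1],p[2]-zg+h); print('held',r)
    return p,R,yaw,r[0]
def err(tgt,r,yaw):
    w=np.array(tgt[:2])-r[:2]; t=np.radians(yaw)
    print('units x,y,spin',((np.array([-np.sin(t),np.cos(t)])@w)/25).round(2),((np.array([np.cos(t),np.sin(t)])@w)/25).round(2),((r[2]-tgt[2])/5).round(2))
E
python3 - <<'E'
from h import *
p,R,yaw,r=arm_check('w7',.049,.0072); err((629.7,13.8,2.1),r,yaw)
grab('side','side7.png')
E
```

```text
time_s: 17.0
eef_pos: [0.4646, -0.0978, 0.1364]
tool_rot: [[-0.036, 0.999, -0.001], [0.999, 0.036, 0.0], [0.0, -0.001, -1.0]]
ft_force: [0.2, -1.2, -2.6]
grip_width: 0.0082
grasp_force: 59.4
time_s: 18.2
eef_pos: [0.6285, 0.014, 0.1361]
tool_rot: [[-0.036, 0.999, -0.001], [0.999, 0.036, -0.0], [-0.0, -0.001, -1.0]]
ft_force: [-0.0, -0.5, -2.2]
grip_width: 0.0084
grasp_force: 59.5
[0.6285 0.014  0.1361] 2.07 0.008418177105941683 [-0.  -0.5 -2.2]
held (array([629.1,  14.2,   2. ]), np.float64(2.78), array([629.1,  13.6]), array([111.5,  85.2]), 2.1, 15560)
units x,y,spin -0.02 0.02 -0.02
```

```bash
python3 -m creep '{"slide":[[-0.02,0.02,0.3],[0,0,0.5],[0,0,0.5],[0,0,0.3],[0,0,0.2],[0,0,0.2],[0,0,0.15],[0,0,0],[0,0,0.06],[0,0,0.06],[0,0,0],[0,0,0]],"spin":[0,0,0,0,0,0,0,0,0,0,0,0]}'
python3 - <<'E'
from h import *
p,R,yaw,r=arm_check('w8',.049,.0072); err((629.7,13.8,2.1),r,yaw)
P=blob(cloud(grab('side','side8.png')),.6294,.014,.08,.1,.15); print(np.histogram(P[:,2]*1000,np.arange(100,152,3))[0])
E
```

```text
time_s: 19.5
eef_pos: [0.6303, 0.0136, 0.0803]
tool_rot: [[-0.037, 0.999, 0.001], [0.999, 0.037, -0.0], [-0.0, 0.001, -1.0]]
ft_force: [-0.3, -0.1, -0.2]
grip_width: 0.0083
grasp_force: 59.8
[0.6303 0.0136 0.0803] 2.1 0.00827478494728336 [-0.3 -0.1 -0.2]
held (array([630.7,  13.8,   2.1]), np.float64(2.79), array([630.7,  13.2]), array([111.3,  85.3]), 1.9, 15592)
units x,y,spin 0.0 -0.04 0.0
[123 113 117 117 132 128 179 335  27  25  23  27  22  20  21  39  31]
```

View pics/side8.png

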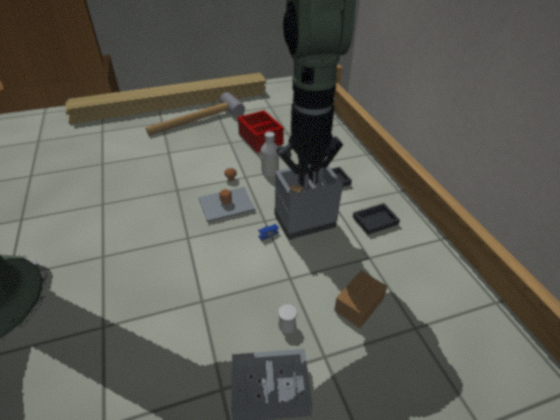

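The side view shows both trays stacked squarely at (305,200), with the rim at 122 mm as expected. I'll release and go to the washer tray.

```bash
python3 -m creep '{"slide":[[0,0,0.03],[0,0,0],[0,0,0],[0,0,0],[0,0,-0.3],[0,0,-0.6],[0,0,-0.8],[0,0,-0.8],[0,0,-0.8],[0,0,-0.5],[0,0,-0.2],[0,0,0]],"spin":[0,0,0,0,0,0,0,0,0,0,0,0]}' 0.05; python3 -m creep '{"slide":[[-0.35,-0.24,0],[-1,-0.6,0],[-1,-0.6,0],[-1,-0.6,0],[-1,-0.6,0],[-1,-0.6,0],[-1,-0.6,0],[-1,-0.6,0],[-1,-0.6,0],[-1,-0.6,0],[-1,-0.6,0],[-1,-0.6,0]],"spin":[0,0,0,0,0,0,0,0,0,0,0,0]}';python3 -m creep '{"slide":[[-1,-0.6,0],[-0.5,-0.3,0],[0,0,0],[0,0,0],[0,0,0],[0,0,0],[0,0,0],[0,0,0]],"spin":[0,0,1,1,1,0.1,0,0]}'
python3 - <<'E'
from h import *
s,R,p,yaw=pose(); print(p,yaw,s['grip_width'])
d=grab('wrist','w9.png'); r=ring(d,.449,-.314,.041); print(r)
print(go(r[0][0]/1000,r[0][1]/1000,p[2],r[0][2],p,R,yaw))
W=cloud(d);P=blob(W,.449,-.314,.07,.02,.06);print(np.histogram(P[:,2]*1000,np.arange(20,50,2))[0])
P=blob(cloud(grab('side','side9.png')),.6294,.0140,.08,.115,.13); print(rect(P,.122,.006),np.median(P[:,2]))
E
```

```text
time_s: 20.8
eef_pos: [0.6302, 0.0136, 0.1796]
tool_rot: [[-0.037, 0.999, 0.001], [0.999, 0.037, -0.0], [-0.0, 0.001, -1.0]]
ft_force: [0.9, 0.5, 0.5]
grip_width: 0.0448
grasp_force: 0.0
time_s: 22.0
eef_pos: [0.4674, -0.277, 0.1778]
tool_rot: [[-0.036, 0.999, -0.002], [0.999, 0.036, 0.001], [0.001, -0.002, -1.0]]
ft_force: [0.7, -0.5, 0.2]
grip_width: 0.0445
grasp_force: 0.0
time_s: 22.8
eef_pos: [0.4481, -0.3142, 0.1787]
tool_rot: [[0.23, 0.973, -0.0], [0.973, -0.23, 0.0], [0.0, -0.0, -1.0]]
ft_force: [0.4, 0.2, -0.3]
grip_width: 0.0448
grasp_force: 0.0
[ 0.44810976 -0.31416748  0.17870117] -13.316114464082787 0.04476299299817066
(array([ 449.4, -315.2,  -13.5]), np.float64(2.21), array([ 449.2, -315.7]), array([110.4,  84.7]), -13.7, 4423)
('slide units', array([-0.03,  0.06, -0.  ]), 'spin units', np.float64(0.04))
[ 136   99   33   40   66   24  417  614  100  317 3527  518    1    0]
(array([645.3,  13.5]), array([87.8, 77. ]), -87.9, 354) 0.12090336844205524
```

View pics/w9.png

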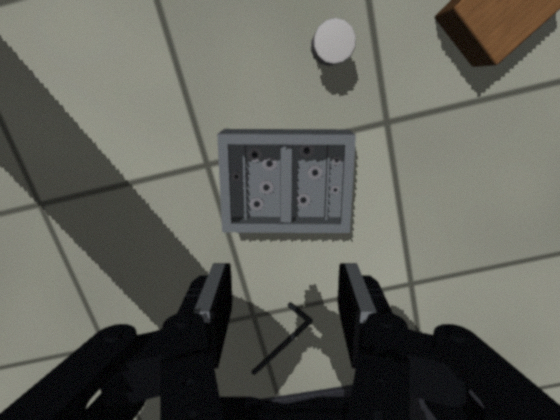

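The wrist view shows the washer tray at (287,182), bar aligned with the fingers. A black hex key at (285,340) is out of the way. I'll descend with a narrower opening because of the partitions.

```bash
python3 -m creep '{"slide":[[-0.03,0.06,0.6],[0,0,1],[0,0,1],[0,0,1],[0,0,1],[0,0,1],[0,0,0.8],[0,0,0.4],[0,0,0.3],[0,0,0],[0,0,0]],"spin":[0.04,0,0,0,0,0,0,0,0,0,0]}' -0.18; python3 -m creep '{"slide":[[0,0,0],[0,0,0],[0,0,0],[0,0,0],[0,0,0],[0,0,0]],"spin":[0,0,0,0,0,0]}' -1
```

```text
time_s: 24.0
eef_pos: [0.45, -0.316, 0.0022]
tool_rot: [[0.235, 0.972, 0.001], [0.972, -0.235, -0.001], [-0.001, 0.001, -1.0]]
ft_force: [-0.2, -0.0, 0.4]
grip_width: 0.035
grasp_force: 0.0
time_s: 24.6
eef_pos: [0.4499, -0.3161, 0.0026]
tool_rot: [[0.235, 0.972, 0.001], [0.972, -0.235, -0.001], [-0.001, 0.001, -1.0]]
ft_force: [-1.1, 0.6, 6.9]
grip_width: 0.0078
grasp_force: 62.1
```

```bash
python3 -m creep '{"slide":[[0,0,-0.2],[0,0,-0.5],[0,0,-0.8],[0,0,-0.9],[0,0,-0.9],[0,0,-0.9],[0,0,-0.9],[0,0,-0.8],[0,0,-0.4],[0,0,-0.1],[0,0,0],[0,0,0]],"spin":[0,0,0,0,0,-0.54,-0.65,-0.65,-0.65,-0.65,0,0]}'; python3 -m creep '{"slide":[[0.4,0.24,0],[0.9,0.54,0],[0.9,0.54,0],[0.9,0.54,0],[0.9,0.54,0],[0.9,0.54,0],[0.9,0.54,0],[0.9,0.54,0],[0.9,0.54,0],[0.9,0.54,0],[0.9,0.54,0],[0.9,0.54,0]],"spin":[0,0,0,0,0,0,0,0,0,0,0,0]}'; python3 -m creep '{"slide":[[0.9,0.54,0],[0.9,0.54,0],[0.5,0.3,0],[0.3,0.13,0],[0,0,0],[0,0,0],[0,0,0]],"spin":[0,0,0,0,0,0,0]}'
python3 - <<'E'
from h import *
p,R,yaw,r=arm_check('w10',.041,.0026); err((629.9,13.8,2.1),r,yaw)
E
```

```text
time_s: 25.8
eef_pos: [0.4493, -0.3154, 0.1617]
tool_rot: [[-0.035, 0.999, -0.0], [0.999, 0.035, 0.0], [0.0, -0.0, -1.0]]
ft_force: [0.8, 0.1, -2.8]
grip_width: 0.0078
grasp_force: 61.0
time_s: 27.0
eef_pos: [0.5945, -0.0505, 0.1609]
tool_rot: [[-0.037, 0.999, -0.001], [0.999, 0.037, 0.001], [0.001, -0.001, -1.0]]
ft_force: [1.1, 0.3, -2.7]
grip_width: 0.008
grasp_force: 61.0
time_s: 27.7
eef_pos: [0.6294, 0.0128, 0.1615]
tool_rot: [[-0.035, 0.999, -0.0], [0.999, 0.035, -0.0], [-0.0, -0.0, -1.0]]
ft_force: [-0.4, -0.5, -2.2]
grip_width: 0.0081
grasp_force: 61.0
[0.6294 0.0128 0.1615] 2.02 0.008050248776696875 [-0.4 -0.5 -2.2]
held (array([629.9,  13.6,   2. ]), np.float64(2.83), array([630. ,  12.8]), array([110.9,  85.9]), 2.1, 15269)
units x,y,spin 0.01 0.0 -0.02
```

```bash
python3 -m creep '{"slide":[[0.02,0,0.3],[0,0,0.4],[0,0,0.3],[0,0,0.2],[0,0,0.15],[0,0,0.15],[0,0,0.1],[0,0,0],[0,0,0.06],[0,0,0.06],[0,0,0],[0,0,0]],"spin":[0,0,0,0,0,0,0,0,0,0,0,0]}'
python3 - <<'E'
from h import *
p,R,yaw,r=arm_check('w11',.041,.0026); err((629.9,13.8,2.1),r,yaw)
P=blob(cloud(grab('side','side11.png')),.6294,.014,.08,.14,.18); print(np.histogram(P[:,2]*1000,np.arange(140,182,3))[0])
E
```

```text
time_s: 28.95
eef_pos: [0.6302, 0.0143, 0.1196]
tool_rot: [[-0.037, 0.999, 0.001], [0.999, 0.037, -0.0], [-0.0, 0.001, -1.0]]
ft_force: [-1.5, 1.1, 6.4]
grip_width: 0.008
grasp_force: 62.0
[0.6302 0.0143 0.1196] 2.1 0.008038017867137539 [-1.5  1.1  6.4]
held (array([630.6,  15.1,   2.1]), np.float64(2.83), array([630.6,  14.6]), array([111. ,  85.3]), 2.0, 15287)
units x,y,spin -0.05 -0.03 0.0
[134 133 133 144 139 386 125  25  25  31  25  26  28]
```

Rim at about 157 mm and in contact, so it is seated. I'll release, rise and go to the lid.

```bash
python3 -m creep '{"slide":[[0,0,0],[0,0,0],[0,0,0],[0,0,0],[0,0,-0.3],[0,0,-0.6],[0,0,-0.8],[0,0,-0.8],[0,0,-0.8],[0,0,-0.5],[0,0,-0.2],[0,0,0]],"spin":[0,0,0,0,0,0,0,0,0,0,0,0]}' 0.05; python3 -m creep '{"slide":[[0.22,-0.28,0],[0.6,-0.8,0],[0.6,-0.8,0],[0.6,-0.8,0],[0.6,-0.8,0],[0.6,-0.8,0],[0.6,-0.8,0],[0.4,-0.6,0],[0.2,-0.2,0],[0,0,0],[0,0,0]],"spin":[0,0,0,0,0,0,0,0,0,0,0]}' 0.4
python3 - <<'E'
from h import *
s,R,p,yaw=pose(); print(p,yaw,s['grip_width'])
d=grab('wrist','w12.png'); W=cloud(d)
P=blob(W,.479,.119,.085,.006,.016); print('plate',rect(P,.0105,.004))
Q=blob(W,.479,.119,.03,.033,.048); print('knob top',np.median(Q[:,2]),cv2.minEnclosingCircle((Q[:,:2]*1000).astype(np.float32)))
x,y,a=*(np.array(rect(P,.0105,.004)[0])/1000),rect(P,.0105,.004)[2]
print(go(x,y,p[2],a,p,R,yaw))
P=blob(cloud(grab('side','side12.png')),.6294,.0140,.08,.15,.165); print(rect(P,.157,.006),np.median(P[:,2]))
E
```

```text
time_s: 30.25
eef_pos: [0.6302, 0.0142, 0.219]
tool_rot: [[-0.037, 0.999, 0.001], [0.999, 0.037, -0.0], [-0.0, 0.001, -1.0]]
ft_force: [-0.5, -0.6, -0.5]
grip_width: 0.0448
grasp_force: 0.0
time_s: 31.35
eef_pos: [0.4793, 0.1191, 0.2183]
tool_rot: [[-0.037, 0.999, 0.0], [0.999, 0.037, -0.0], [-0.0, 0.0, -1.0]]
ft_force: [-1.1, 0.2, -0.1]
grip_width: 0.0602
grasp_force: 0.0
[0.47927369 0.1191428  0.21827384] 2.0996582924123963 0.06016845429173283
plate (array([480. , 118.8]), array([110.3,  84.4]), 2.8, 8287)
knob top 0.04071773014626112 ((480.021240234375, 118.87274169921875), 13.9568510055542)
('slide units', array([-0.01,  0.03,  0.  ]), 'spin units', np.float64(-0.14))
(array([628.6,  13.9]), array([112.,  87.]), 2.2, 769) 0.1568987104352788
```

View pics/w12.png

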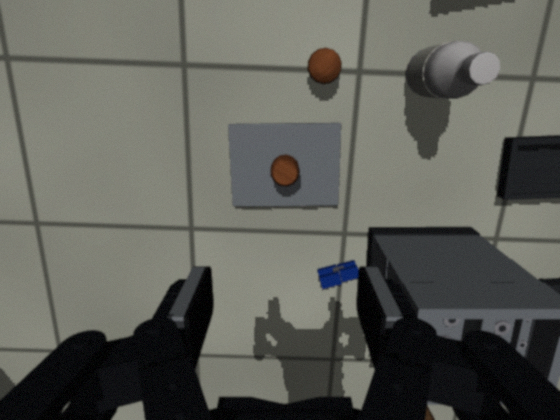

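View pics/side12.png

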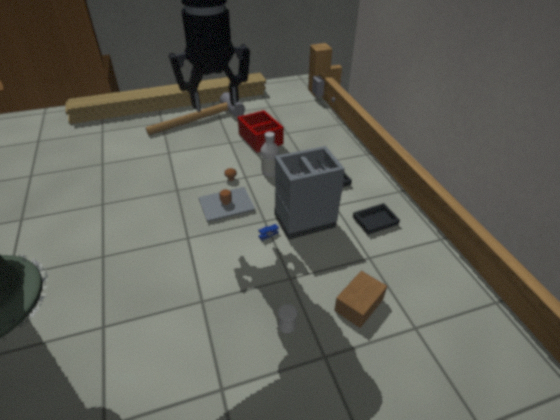

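The wrist view shows the lid at (285,165) with its knob at (285,170), and the loose knob is separate at (325,65). The side view shows the three trays square at (307,190). I'll grip the knob.

```bash
python3 -m creep '{"slide":[[0,0.03,0.6],[0,0,1],[0,0,1],[0,0,1],[0,0,1],[0,0,1],[0,0,1],[0,0,1],[0,0,0.6],[0,0,0.4],[0,0,0.25],[0,0,0]],"spin":[-0.14,0,0,0,0,0,0,0,0,0,0,0]}'; python3 -m creep '{"slide":[[0,0,0],[0,0,0],[0,0,0],[0,0,0],[0,0,0],[0,0,0]],"spin":[0,0,0,0,0,0]}' -1
```

```text
time_s: 32.65
eef_pos: [0.4796, 0.1191, -0.0033]
tool_rot: [[-0.048, 0.999, -0.001], [0.999, 0.048, -0.0], [-0.0, -0.001, -1.0]]
ft_force: [-0.5, 0.0, 0.4]
grip_width: 0.0596
grasp_force: 0.0
time_s: 33.25
eef_pos: [0.4803, 0.1194, -0.0017]
tool_rot: [[-0.049, 0.999, 0.002], [0.999, 0.049, 0.0], [-0.0, 0.002, -1.0]]
ft_force: [-0.5, -1.1, 5.6]
grip_width: 0.0253
grasp_force: 59.0
```

```bash
python3 -m creep '{"slide":[[0,0,-0.2],[0,0,-0.5],[0,0,-0.8],[0,0,-0.9],[0,0,-0.9],[0,0,-0.9],[0,0,-0.9],[0,0,-0.9],[0,0,-0.9],[0,0,-0.5],[0,0,-0.2],[0,0,0]],"spin":[0,0,0,0,0,0,0.14,0,0,0,0,0]}'; python3 -m creep '{"slide":[[-0.22,0.23,0],[-0.5,0.7,0],[-0.5,0.7,0],[-0.6,0.8,0],[-0.6,0.8,0],[-0.6,0.8,0],[-0.6,0.8,0],[-0.5,0.6,0],[-0.2,0.3,0],[-0.1,0.1,0],[0,0,0],[0,0,0]],"spin":[0,0,0,0,0,0,0,0,0,0,0,0]}'
python3 - <<'E'
from h import *
s,R,p,yaw=pose(); print(p,yaw,s['grip_width'],s['ft_force'])
d=grab('wrist','w13.png'); W=cloud(d); z=p[2]+.0017+.011
P=blob(W,p[0],p[1],.085,z-.012,z+.008); P=P[P[:,1]>p[1]+.012]
for y0 in (20,30,38): 
    q=P[abs(P[:,1]-p[1]-y0/1000)<.004]; print(y0,np.median(q[:,2]).round(4),(q[:,0].min()*1000).round(1),(q[:,0].max()*1000).round(1))
print('far edge y',np.percentile(P[:,1],99.7)*1000,'expect z',z, np.polyfit(P[:,0]-p[0],P[:,2],1))
S=cloud(grab('side','side13.png')); Q=blob(S,p[0],p[1],.085,z-.02,z+.012); print(rect(Q,z-.001,.005))
E
```

```text
time_s: 34.45
eef_pos: [0.4798, 0.1194, 0.1878]
tool_rot: [[-0.037, 0.999, 0.001], [0.999, 0.037, 0.0], [0.0, 0.001, -1.0]]
ft_force: [-0.4, -0.3, -1.8]
grip_width: 0.0257
grasp_force: 59.4
time_s: 35.65
eef_pos: [0.6285, 0.0148, 0.187]
tool_rot: [[-0.037, 0.999, -0.001], [0.999, 0.037, 0.0], [0.0, -0.001, -1.0]]
ft_force: [-0.3, 0.1, -1.2]
grip_width: 0.0254
grasp_force: 59.4
[0.62848117 0.01480666 0.18698475] 2.1326586059558506 0.02541336778292013 [-0.30723354  0.08853901 -1.18218998]
20 0.1998 573.3 683.2
30 0.1998 573.1 682.9
38 0.1997 572.7 682.8
far edge y 58.073291126752146 expect z 0.19968475496291083 [-0.00126799  0.1996875 ]
(array([626.4,  13.8]), array([110.8,  86.1]), 1.7, 1313)
```

View pics/side13.png

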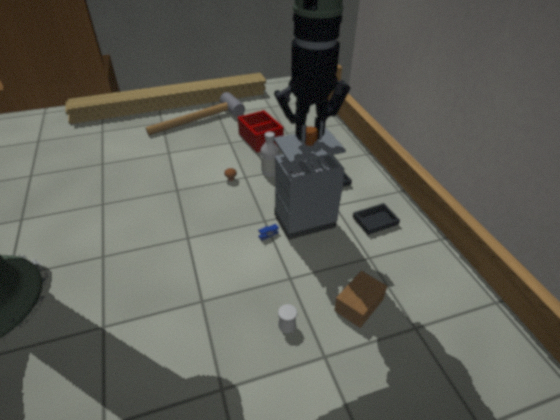

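The side view shows the lid held level just above the tower at (310,145). I'll lower it with a +1 mm correction in x.

```bash
python3 -m creep '{"slide":[[0,0.05,0.2],[0,0,0.3],[0,0,0.3],[0,0,0.2],[0,0,0.15],[0,0,0.1],[0,0,0.06],[0,0,0],[0,0,0.06],[0,0,0.06],[0,0,0],[0,0,0]],"spin":[0,0,0,0,0,0,0,0,0,0,0,0]}'
python3 - <<'E'
from h import *
s,R,p,yaw=pose()
S=cloud(grab('side','side14.png')); Q=blob(S,p[0],p[1],.085,.158,.170);print(np.histogram(Q[:,2]*1000,np.arange(150,176,2))[0],rect(Q,.163,.005))
E
```

```text
time_s: 36.95
eef_pos: [0.6306, 0.0143, 0.1515]
tool_rot: [[-0.037, 0.999, 0.0], [0.999, 0.037, 0.0], [0.0, 0.0, -1.0]]
ft_force: [0.8, 0.8, -1.7]
grip_width: 0.0257
grasp_force: 59.4
[  0   0   0   0  63  53 734 416   9   2   0   0] (array([628.8,  12.7]), array([112.3,  85.3]), 1.9, 1275)
```

```bash
python3 -m creep '{"slide":[[0,0,0.04],[0,0,0.03],[0,0,0]],"spin":[0,0,0]}'; python3 -m creep '{"slide":[[0,0,0],[0,0,0],[0,0,0],[0,0,0],[0,0,0],[0,0,-0.3],[0,0,-0.6],[0,0,-0.8],[0,0,-0.8],[0,0,-0.6],[0,0,-0.3],[0,0,0]],"spin":[0,0,0,0,0,0,0,0,0,0,0,0]}' 0.4; python3 -m creep '{"slide":[[0,-0.3,0],[0,-0.7,0],[0,-0.8,0],[0,-0.8,0],[0,-0.8,0],[0,-0.3,0],[0,0,0],[0,0,0]],"spin":[0,0,0,0,0,0,0,0]}'
python3 - <<'E'
from h import *
for n in('side','scene'):
    d=grab(n,n+'15.png');W=cloud(d); Q=blob(W,.629,.014,.085,.158,.170);print(n,np.median(Q[:,2]),rect(Q,.163,.005))
    Q=blob(W,.629,.014,.03,.18,.2);print('knob',np.percentile(Q[:,2],97))
a=dict(np.load('pics/side15.npz'))['pixels'];b=dict(np.load('pics/scene15.npz'))['pixels']
cv2.imwrite('pics/m15.png',np.hstack([cv2.resize(a[110:260,220:400],(400,333),interpolation=2),cv2.resize(b[130:280,200:380],(400,333),interpolation=2)]))
E
```

```text
time_s: 37.3
eef_pos: [0.6307, 0.0143, 0.1513]
tool_rot: [[-0.037, 0.999, 0.001], [0.999, 0.037, -0.0], [-0.0, 0.001, -1.0]]
ft_force: [-2.8, -0.1, 6.2]
grip_width: 0.0257
grasp_force: 60.3
time_s: 38.5
eef_pos: [0.6313, 0.0142, 0.2362]
tool_rot: [[-0.037, 0.999, 0.002], [0.999, 0.037, -0.0], [-0.0, 0.002, -1.0]]
ft_force: [-0.3, 0.4, 0.4]
grip_width: 0.0599
grasp_force: 0.0
time_s: 39.3
eef_pos: [0.5386, 0.0109, 0.2346]
tool_rot: [[-0.037, 0.999, 0.0], [0.999, 0.037, 0.0], [0.0, 0.0, -1.0]]
ft_force: [-0.3, 0.2, -0.4]
grip_width: 0.06
grasp_force: 0.0
side 0.16354461865116082 (array([628.4,  13.1]), array([111.2,  86.4]), 2.4, 1404)
knob 0.19454425061104808
scene 0.16294617968916833 (array([632.4,  15.3]), array([115.3,  85.2]), 2.3, 648)
knob 0.19403277966839164
```

View pics/m15.png

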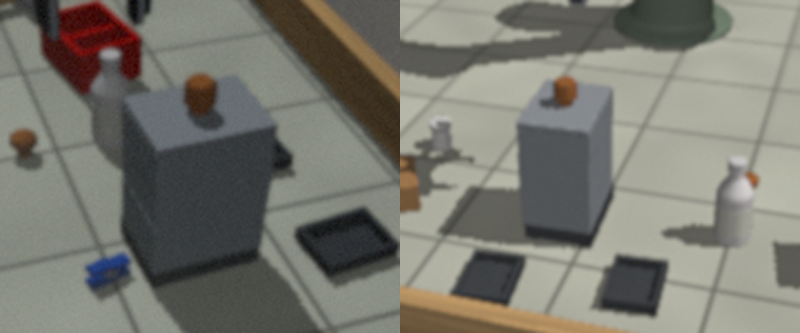

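The tower stands square in both views, with the lid plate at about 163.5 mm (164 expected) and the knob top at 194 mm. The gripper is clear and the other things are untouched.

```bash
python3 -c "
from station import ctrl
print(ctrl.job_done())"
```

```text
the job is handed in; nothing more can be done
None
```

The tower is rebuilt on the dark steel base in the order asked (bolts, dowels, washers, lid), square and seated in both camera views, everything released, and the job was handed in at about 40 s.

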